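Find the loose canister lid by feel and mark it

ROBOT

A 6-joint arm with a two-finger parallel gripper is mounted at the origin on the work surface. World frame = base frame: x ahead of the robot, y to its left, z up, the work surface at z = 0. Lengths are in m, angles in degrees, forces in N, time in s.
With the tool pointing down it reaches from about 0.375 to 0.9 m from the base axis. Payload 3.1 kg.
Tool frame: the origin (TCP) lies on the centre line of the jaws, within the pads' length; the fingertips stand 17 mm ahead of it and the grasp point (between the pads) lies 2 mm behind it; z points along the fingers, y is the line along which they close (so a half turn about z gives the same grasp; the last joint's range is limited). The gripper opens to 87 mm and grips with 3 to 60 N. Pads are 19 mm wide; open, the fingers measure 117 mm over their backs; the gripper's body (75 mm by 190 mm) begins 51 mm behind the grasp point.
Start: joints at [-78.581, 30.224, 82.088, -0, 67.689, -10.227], TCP at [0.231, -0.581, 0.24] pointing down, gripper open.
Joint ranges: [-176.69, 176.69], [-43.24, 126.21], [12.49, 139.97], [-82, 262], [0, 151.66], [-163.58, 163.58]. Speed limits (degrees/s): [159.86, 159.86, 180, 180, 180, 180].

INTERFACE

Orientations are given as a 3x3 rotation matrix whose columns are the frame's x, y, z axes.
In Python, from rig import bot, imaging, finder gives the robot as it stands. The module is installed in compiled form; this text tells all that it offers.
- The arm moves only by the tool play_rows, never from a script. Its argument "motion" is a list that holds one entry, the list of rows, each a list of 6 numbers: the shift along the tool's x, y, z in a scale on which 1.0 is 0.6 m, then the turn, a rotation vector about the tool's x, y, z in parts of the range, where 1.0 means 360 degrees. In form: [[[dx, dy, dz, wx, wy, wz], ...]]. A call has 1 to 8 rows; each row is the pose to reach, as a shift and turn from the pose commanded when the call began, along the tool's axes at that moment; what a row does not reach only later rows make up. A row lasts 1/12 s, in which the tool goes at most 41.7 mm and 7.16 degrees, less where a joint would pass 70% of its speed; a pose out of reach is approached as far as the arm can. A call with a gripper value outside its range is refused whole. "fingers" is the finger opening in m, from 0 to 0.087, set as the call begins (left out, the last holds). The fingers move at their own pace and stop on an object; the grip force is fixed at half the most. Time passes only in rows, so rows that repeat a pose let the fingers close. It gives the time, the measured TCP pose, the force, the opening and the grip force at its end, in the units of the state.
- bot.read_state(): the state, without advancing time (a new reading comes with each control period).
- imaging.capture(name): name is "side" or "top"; returns a dict with "frame" (384x512x3 uint8, red, green, blue), "camera_matrix" (3x3 intrinsics, pixels), "R" (3x3) and "t" (3): a world point X has camera coordinates R X + t. Camera axes: x right, y down, z forward; pixel columns grow to the right and rows downward; lengths in m; the calibration is good to about 2 mm. A picture is of the moment at which its call begins. There is no depth.
- bot.hand_in(): hands the job in; it is judged then, once.
Trained networks look in the newest picture that a camera, given by its name, has taken for a name from the list of things; names that differ only in an ending like _2 or _b are one class to them, and where a whole thing is asked for, a point or a joint stands for the part that bears it (a point fixed in the world has none). Each returns a list of dicts, best first, with "confidence" (0 to 1); they miss things now and then, are a little off and sometimes report something else, mostly with a low value. They report only what shows in the picture. A call takes as long as a camera call. They do not tell look-alikes from the thing itself.
- finder.recognise(camera, name): "at" ([x, y, z] in m, in world coordinates, good to about 4 mm: the middle of the surface that is visible of it).
- finder.outline_of(camera, name): "pixels" (384x512 bool, what is visible of it).
The state is a dict: "time_s": time; "joint_positions": joint angles; "qvel": joint speeds; "tau": joint torques, N m; "position": TCP position; "tcp_rot": TCP orientation; "force": force on the tool from outside, world axes, zero at the start; "moment": the same for the moment, N m; "opening": opening from 0.0 (shut) to 1.0 (fully open); "grasp_force": force on a finger pad.
Only numpy, scipy, OpenCV 4.12 (cv2) and the standard library are available. Lean on these libraries where they do the work, as an engineer would, in place of code of your own. Each camera call takes 0.05 s, during which the arm holds its last target. There are 200 camera calls.

TASK

One of the three steel canisters has a screw lid that is not done up tight, though they all look alike. Feel all three, one at a time, with a slow, light anticlockwise twist: let go of a tight lid as soon as it has taken up its bit of play and resists, without turning it back or tearing its seal, and turn the loose one a good eighth of a turn to be sure. Then stand the red marker upright in the middle of the loose lid, let go, and leave everything else where it is.

Things in the scene. Friction and masses are not known exactly. Their poses are not given: they have to be found in the camera images.
- canister_a: One of three look-alike steel canisters, 72 mm across, bolted to the counter in a black 100 mm round stand: it cannot turn or shift. The 72 mm body ends at 90 mm height and slopes to a 50 mm neck at 98 mm. Canisters change places: nothing in name, place or look tells which lid is loose; exactly one is. Origin: centre of the underside, z up.
- lid_a_top (a point): Centre of the flat top of canister a's screw lid, 136 mm above the counter. The lid is a black ribbed cylinder, 56 mm across and 30 mm high (106 to 136 mm above the counter), with a steel disc and a short white mark on top. A 30 N grip on its sides holds it for the test. z up along its axis.
- lid_a (a joint): Turn of lid a on its seal ring, rad: 0 as found (no further clockwise), positive anticlockwise from above (unscrewing); stays where left, does not rise. Every lid drags about 0.1 N m. The loose one turns so all the way (to 2.6 rad); a tight one has a little play (0.06 to 0.16 rad, different on each), then bites and takes the ring along.
- ring_a (a joint): Twist of canister a's seal ring, a white ring 53 mm across and 6 mm high right under the lid (100 to 106 mm above the counter), rad: 0 as found, positive anticlockwise. It sits on a stiff rubber gasket: about 0.1 N m per 0.01 rad, springing back when let go; past 0.08 rad (0.8 N m) the gasket tears. Anything over 0.25 N m means the lid is tight.
- canister_b: One of three look-alike steel canisters, 72 mm across, bolted to the counter in a black 100 mm round stand: it cannot turn or shift. The 72 mm body ends at 90 mm height and slopes to a 50 mm neck at 98 mm. Canisters change places: nothing in name, place or look tells which lid is loose; exactly one is. Origin: centre of the underside, z up.
- lid_b_top (a point): Centre of the flat top of canister b's screw lid, 136 mm above the counter. The lid is a black ribbed cylinder, 56 mm across and 30 mm high (106 to 136 mm above the counter), with a steel disc and a short white mark on top. A 30 N grip on its sides holds it for the test. z up along its axis.
- lid_b (a joint): Turn of lid b on its seal ring, rad: 0 as found (no further clockwise), positive anticlockwise from above (unscrewing); stays where left, does not rise. Every lid drags about 0.1 N m. The loose one turns so all the way (to 2.6 rad); a tight one has a little play (0.06 to 0.16 rad, different on each), then bites and takes the ring along.
- ring_b (a joint): Twist of canister b's seal ring, a white ring 53 mm across and 6 mm high right under the lid (100 to 106 mm above the counter), rad: 0 as found, positive anticlockwise. It sits on a stiff rubber gasket: about 0.1 N m per 0.01 rad, springing back when let go; past 0.08 rad (0.8 N m) the gasket tears. Anything over 0.25 N m means the lid is tight.
- canister_c: One of three look-alike steel canisters, 72 mm across, bolted to the counter in a black 100 mm round stand: it cannot turn or shift. The 72 mm body ends at 90 mm height and slopes to a 50 mm neck at 98 mm. Canisters change places: nothing in name, place or look tells which lid is loose; exactly one is. Origin: centre of the underside, z up.
- lid_c_top (a point): Centre of the flat top of canister c's screw lid, 136 mm above the counter. The lid is a black ribbed cylinder, 56 mm across and 30 mm high (106 to 136 mm above the counter), with a steel disc and a short white mark on top. A 30 N grip on its sides holds it for the test. z up along its axis.
- lid_c (a joint): Turn of lid c on its seal ring, rad: 0 as found (no further clockwise), positive anticlockwise from above (unscrewing); stays where left, does not rise. Every lid drags about 0.1 N m. The loose one turns so all the way (to 2.6 rad); a tight one has a little play (0.06 to 0.16 rad, different on each), then bites and takes the ring along.
- ring_c (a joint): Twist of canister c's seal ring, a white ring 53 mm across and 6 mm high right under the lid (100 to 106 mm above the counter), rad: 0 as found, positive anticlockwise. It sits on a stiff rubber gasket: about 0.1 N m per 0.01 rad, springing back when let go; past 0.08 rad (0.8 N m) the gasket tears. Anything over 0.25 N m means the lid is tight.
- marker_red: Red plastic marker, loose, 60 g: a round foot 40 mm across and 10 mm thick with a round upright stem 18 mm across from 10 to 50 mm height. Origin: centre of its underside, z up along the stem.
- marker_green: Green marker of the same shape; not needed, leave it alone.
- spoon_a: Bystander: spoon lying flat, steel with a wooden handle, about 190 mm long. Origin: underside. Leave it alone.
- spoon_b: Bystander: second spoon like it. Origin: underside. Leave it alone.
- mug: Bystander: blue mug, 80 mm across and 90 mm high. Origin: underside. Leave it alone.
- bowl: Bystander: white bowl, 100 mm across and 45 mm high. Origin: underside. Leave it alone.
- mill: Bystander: dark wooden pepper mill, 52 mm across and 135 mm high. Origin: underside. Leave it alone.
- cover: Bystander: hotplate cover lying flat, dark disc 190 mm across and 16 mm thick with an orange flowered top. Origin: underside. Leave it alone.
Mind the look-alikes: they are no part of the job. Leave any green look-alike of the canister_b alone.

How it is judged:
By the outcome, as a careful person would: the job done as asked, in the order asked, and still so for the second after the job is handed in, with the robot touching nothing.
It also fails if it takes over 72 s, if anything falls off the work surface, if the arm or the gripper's body presses on something with over 40 N, if the wrist force passes 120 N, or if a joint passes its speed limit or range.

## Working session

There is one attempt and no reset: what is moved stays moved. The work goes in short steps, Python scripts to look and compute and a tool call to move; the robot and the scene stay as the last step left them, time stands still between calls to the robot, and variables do not carry over. Pictures are saved under pics/ and viewed, at most 10 in all, crops included, and the job is handed in when it is done.

Besides the shell and the picture viewer there is one more tool, called after "Emit:" as a command line: name --argument value ..., lists and objects as JSON in quotes. play_rows: Moves the arm, as the interface text tells. Its arguments: {"type":"object","properties":{"motion":{"type":"array"},"fingers":{"type":"number"}},"required":["motion"]}

```bash
mkdir -p pics; python3 - <<'E'
from rig import bot, imaging, finder
import cv2, numpy as np
s=bot.read_state(); print(s)
for c in ("top","side"):
    d=imaging.capture(c); cv2.imwrite(f"pics/{c}0.png",d["frame"][:,:,::-1])
    print(c,d["camera_matrix"].tolist(),d["R"].tolist(),d["t"].tolist())
    for n in ("lid_a_top","canister_a","marker_red","marker_green","mug","mill","bowl","cover","spoon_a"):
        print(n,[(np.round(r["at"],3).tolist(),round(r["confidence"],2)) for r in finder.recognise(c,n)])
E
```

```text
{'time_s': 0.0, 'joint_positions': array([-7.85811030e+01,  3.02781231e+01,  8.21560618e+01,  5.53162229e-04,
        6.76873957e+01, -1.02294239e+01]), 'qvel': array([ 0.11866511,  0.0123499 , -0.01975004,  0.01563052, -0.0414674 ,
       -0.06269039]), 'tau': array([-2.01938470e-03, -4.40049899e+01, -1.76595050e+01,  6.32673595e-02,
        5.84343472e-02, -1.39495360e-04]), 'position': array([ 0.2304385 , -0.58023155,  0.23858242]), 'tcp_rot': array([[ 9.29467129e-01,  3.68904712e-01, -4.11356046e-04],
       [ 3.68904740e-01, -9.29464878e-01,  2.08174534e-03],
       [ 3.85624668e-04, -2.08666506e-03, -9.99997749e-01]]), 'force': array([-0.36752443,  1.06395313, -0.64962925]), 'moment': array([ 0.01212276,  0.06112214, -0.05635629]), 'grasp_force': 0.0, 'opening': 0.9965529710703488}
top [[457.96329615224585, 0.0, 261.3837667693196], [0.0, 457.96329615224585, 193.84569027953154], [0.0, 0.0, 1.0]] [[-0.0023070077081865734, -0.9999954512711584, -0.0019429751480781762], [-0.9987930731422135, 0.0023995517544498344, -0.0490575090532568], [0.04906194817337594, 0.0018274540676576408, -0
[... 931 characters left out ...]
533284348413, -0.4231247610384726, -0.7702532945464677]] [0.35375176629473976, 0.43148963234045157, 1.1034328133054119]
lid_a_top [([0.632, -0.19, 0.137], 0.7), ([0.644, 0.008, 0.139], 0.65)]
canister_a [([0.625, -0.177, 0.076], 0.83), ([0.592, 0.247, 0.079], 0.8), ([0.632, 0.015, 0.077], 0.58)]
marker_red []
marker_green [([0.632, -0.186, 0.135], 0.53), ([0.443, 0.108, 0.009], 0.51)]
mug [([0.5, 0.342, 0.048], 0.84)]
mill [([0.648, 0.376, 0.078], 0.89)]
bowl [([0.804, 0.04, 0.024], 0.62), ([0.625, -0.178, 0.078], 0.44), ([0.644, 0.009, 0.142], 0.38), ([0.634, -0.19, 0.138], 0.27)]
cover [([0.648, -0.419, 0.015], 0.62)]
spoon_a [([0.633, -0.189, 0.139], 0.49), ([0.308, -0.504, 0.015], 0.46)]
```

View pics/top0.png

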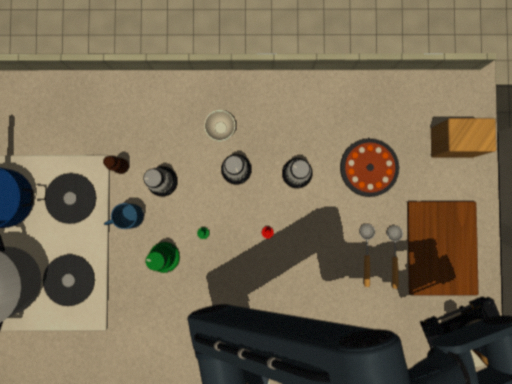

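View pics/side0.png

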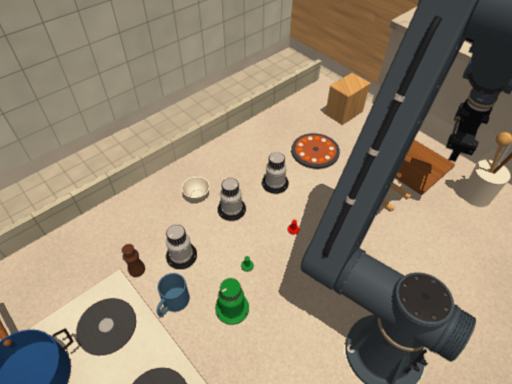

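The top view shows three steel canisters with discs near (155,176), (236,163) and (299,168). The red marker is at (267,232), and the green look-alikes are at (160,258) and (203,232). Next I'll measure the disc centres.

```bash
cat > h.py <<'E'
import numpy as np, cv2
from rig import bot, imaging, finder
def pix(d,X):
    c=d["R"]@np.array(X)+d["t"]; p=d["camera_matrix"]@c; return p[:2]/p[2]
def ray(d,uv,z):
    r=d["R"].T@np.linalg.solve(d["camera_matrix"],[uv[0],uv[1],1]); o=-d["R"].T@d["t"]
    return (o+r*(z-o[2])/r[2])[:2]
E
python3 - <<'E'
from h import *
rows=[]
for c in ("top","side"):
    d=imaging.capture(c); im=d["frame"][:,:,::-1].copy(); r=[]
    S=10
    for n,X in dict(A=(.637,-.195,.136),B=(.647,.003,.136),C=(.607,.225,.136),M=(.45,-.1,.05)).items():
        u,v=np.round(pix(d,X)).astype(int)
        cr=cv2.resize(im[v-13:v+13,u-10:u+10],None,fx=S,fy=S,interpolation=cv2.INTER_NEAREST)
        def circ(X,R,col):
            t=np.linspace(0,6.3,60); P=np.array([pix(d,(X[0]+R*np.cos(a),X[1]+R*np.sin(a),X[2])) for a in t])
            cv2.polylines(cr,[np.round((P-[u-10,v-13]+.5)*S).astype(int)],False,col,1)
        if n!="M": circ(X,.028,(0,255,255))
        else: circ((X[0],X[1],.01),.02,(0,255,255)); circ(X,.009,(255,255,0))
        r.append(cr)
    rows.append(np.hstack(r))
cv2.imwrite("pics/crop.png",np.vstack(rows))
E
```

```text
(no output)
```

View pics/crop.png

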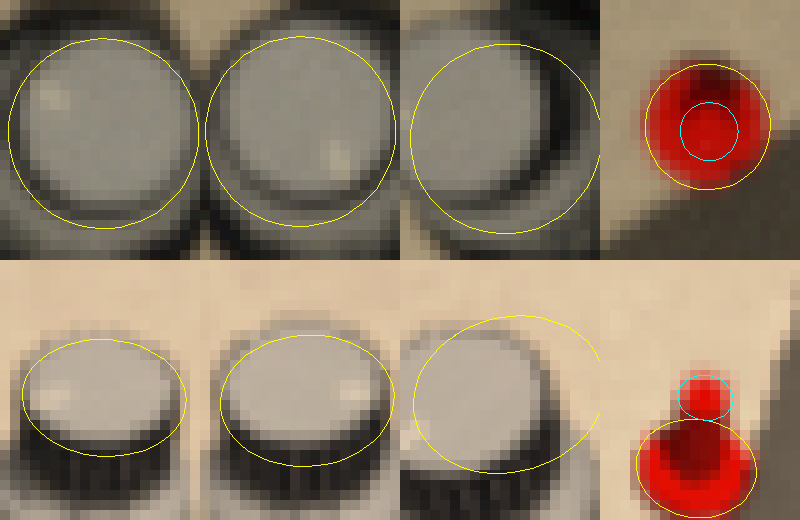

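The overlays (yellow, lids A/B/C and marker) are close, but the lids are a few mm off, and C more so. I'll refine by fitting circles in both views.

```bash
cat >> h.py <<'E'
from scipy.optimize import minimize
T=np.linspace(0,2*np.pi,73)[:-1]
def fitdisc(d,x0,z,f,R0):
    g=cv2.GaussianBlur(f(d["frame"].astype(np.float32)),(0,0),.6)
    def smp(x,y,R):
        P=np.array([pix(d,(x+R*np.cos(a),y+R*np.sin(a),z)) for a in T]).astype(np.float32)
        return cv2.remap(g,P[:,0].copy()[None],P[:,1].copy()[None],cv2.INTER_CUBIC)[0]
    def cost(p):
        return -np.mean(np.clip(smp(p[0],p[1],p[2]-.003)-smp(p[0],p[1],p[2]+.003),-40,40))
    best=min((minimize(cost,[x0[0]+i,x0[1]+j,R0],method="Nelder-Mead",options=dict(initial_simplex=np.array([x0[0]+i,x0[1]+j,R0])+np.array([[0,0,0],[.004,0,0],[0,.004,0],[0,0,.002]]))) for i in (-.006,0,.006) for j in (-.006,0,.006)),key=lambda r:r.fun)
    return np.round(best.x,4).tolist(),round(best.fun,1)
E
python3 - <<'E'
from h import *
gray=lambda f:f.mean(2); red=lambda f:f[:,:,0]-f[:,:,1]
for c in ("top","side"):
    d=imaging.capture(c)
    for n,X in dict(A=(.641,-.195),B=(.651,.003),C=(.613,.235)).items(): print(c,n,fitdisc(d,X,.136,gray,.025))
    print(c,"foot",fitdisc(d,(.45,-.1),.010 ,red,.02), "stem",fitdisc(d,(.45,-.1),.05,red,.009) )
E
```

```text
top A ([0.641, -0.195, 0.0247], np.float64(-39.9))
top B ([0.6534, -0.0001, 0.0239], np.float64(-40.0))
top C ([0.6146, 0.237, 0.024], np.float64(-32.2))
top foot ([0.4481, -0.0992, 0.0208], np.float64(-39.8)) stem ([0.4497, -0.0989, 0.0201], np.float64(-39.8))
side A ([0.6373, -0.1926, 0.0234], np.float64(-28.1))
side B ([0.6503, 0.0023, 0.0237], np.float64(-29.9))
side C ([0.6119, 0.2397, 0.0239], np.float64(-30.9))
side foot ([0.4452, -0.0964, 0.0199], np.float64(-35.8)) stem ([0.4484, -0.1016, 0.0079], np.float64(-40.0))
```

```bash
cat >> h.py <<'E'
from scipy.spatial.transform import Rotation as Ro
L=dict(A=(.639,-.194),B=(.652,.001),C=(.613,.238),M=(.447,-.098))
def go(x,y,z,yaw=None):
    s=bot.read_state(); R=s["tcp_rot"]
    yw=np.degrees(np.arctan2(R[1,0],R[0,0]))
    yaw=yw if yaw is None else yaw
    D=Ro.from_euler("z",yaw,degrees=True).as_matrix()@np.diag([1,-1,-1])
    print("d",np.round(R.T@(np.array([x,y,z])-s["position"]),4),"w",np.round(Ro.from_matrix(R.T@D).as_rotvec(degrees=True),2))
    st(s)
def st(s=None):
    s=s or bot.read_state(); R=s["tcp_rot"]
    print("t",round(s["time_s"],2),"p",s["position"].round(4),"yaw",np.degrees(np.arctan2(R[1,0],R[0,0])).round(2),"F",s["force"].round(2),"M",s["moment"].round(3),"j6",s["joint_positions"][5].round(1),"t6",s["tau"][5].round(3),"op",round(s["opening"]*87,1),"gf",round(s["grasp_force"],1))
E
python3 -c "
from h import *
go(*L['A'],.2)"
```

```text
d [ 0.5223 -0.209   0.0396] w [ 0. -0. -0.]
t 1.2 p [ 0.2306 -0.5809  0.2396] yaw 21.65 F [ 0.08  0.45 -0.04] M [ 0.007  0.006 -0.   ] j6 -10.2 t6 -0.0 op 86.5 gf 0.0
```

The rows are not in the units I measure in: shifts go in shares of 0.6 m and turns go in shares of 360 degrees. I convert before sending: 0.522 m / 0.6 = 0.87, -0.209 m / 0.6 = -0.3483.

Emit:
play_rows --motion '[[[0.87,-0.3483,0.0667,0,0,0],[0.87,-0.3483,0.0667,0,0,0],[0.87,-0.3483,0.0667,0,0,0],[0.87,-0.3483,0.0667,0,0,0],[0.87,-0.3483,0.0667,0,0,0],[0.87,-0.3483,0.0667,0,0,0],[0.87,-0.3483,0.0667,0,0,0],[0.87,-0.3483,0.0667,0,0,0]]]' --fingers 0.087

```text
time_s: 1.87
position: [0.4732, -0.3507, 0.216]
tcp_rot: [[0.93, 0.369, 0.0], [0.369, -0.93, -0.0], [0.0, 0.0, -1.0]]
force: [0.3, -0.5, -0.1]
opening: 1.0
grasp_force: 0.0
```

```bash
python3 -c "
from h import *
go(*L['A'],.2)"
```

```text
d [ 0.2119 -0.0845  0.016 ] w [ 0.02 -0.01 -0.  ]
t 1.87 p [ 0.4732 -0.3507  0.216 ] yaw 21.63 F [ 0.31 -0.51 -0.12] M [-0.02   0.015 -0.042] j6 21.0 t6 -0.575 op 87.0 gf 0.0
```

In the tool's units: 0.212 m / 0.6 = 0.3533, -0.0845 m / 0.6 = -0.1408.

Emit:
play_rows --motion '[[[0.3533,-0.1408,0.0267,0,0,0],[0.3533,-0.1408,0.0267,0,0,0],[0.3533,-0.1408,0.0267,0,0,0],[0.3533,-0.1408,0.0267,0,0,0],[0.3533,-0.1408,0.0267,0,0,0],[0.3533,-0.1408,0.0267,0,0,0],[0.3533,-0.1408,0.0267,0,0,0],[0.3533,-0.1408,0.0267,0,0,0]]]'

```text
time_s: 2.53
position: [0.6382, -0.1942, 0.1994]
tcp_rot: [[0.928, 0.372, -0.001], [0.372, -0.928, -0.0], [-0.001, -0.0, -1.0]]
force: [-0.7, -0.3, -1.2]
opening: 0.998
grasp_force: 0.0
```

```bash
python3 -c "
from h import *
go(*L['A'],.125)"
```

```text
d [0.0009 0.0002 0.0744] w [-0.01  0.05 -0.  ]
t 2.53 p [ 0.6382 -0.1942  0.1994] yaw 21.82 F [-0.71 -0.31 -1.21] M [-0.014  0.033  0.063] j6 41.7 t6 0.022 op 86.8 gf 0.0
```

In the tool's units: 0.074 m / 0.6 = 0.1233, 0.06 m / 0.6 = 0.1.

Emit:
play_rows --motion '[[[0,0,0.0333,0,0,0],[0,0,0.0667,0,0,0],[0,0,0.1,0,0,0],[0,0,0.1233,0,0,0],[0,0,0.1233,0,0,0],[0,0,0.1233,0,0,0]]]'

```text
time_s: 3.03
position: [0.6364, -0.1966, 0.1254]
tcp_rot: [[0.93, 0.367, -0.002], [0.367, -0.93, 0.001], [-0.002, -0.001, -1.0]]
force: [0.2, 0.1, -0.8]
opening: 0.997
grasp_force: 0.0
```

Emit:
play_rows --motion '[[[0,0,0,0,0,0],[0,0,0,0,0,0],[0,0,0,0,0,0],[0,0,0,0,0,0],[0,0,0,0,0,0],[0,0,0,0,0,0],[0,0,0,0,0,0],[0,0,0,0,0,0]]]' --fingers 0.04

```text
time_s: 3.7
position: [0.639, -0.1975, 0.1267]
tcp_rot: [[0.929, 0.369, 0.003], [0.369, -0.929, -0.004], [0.001, 0.005, -1.0]]
force: [1.1, -4.6, 1.0]
opening: 0.634
grasp_force: 30.0
```

```bash
python3 -c "
from h import *
st()"
```

```text
t 3.7 p [ 0.639  -0.1975  0.1267] yaw 21.66 F [ 1.13 -4.62  1.03] M [-0.76  -0.114  0.017] j6 41.7 t6 -0.017 op 55.2 gf 30.0
```

In the tool's units: -4 degrees / 360 = -0.0111.

Emit:
play_rows --motion '[[[0,0,0,0,0,-0.0019],[0,0,0,0,0,-0.0039],[0,0,0,0,0,-0.0058],[0,0,0,0,0,-0.0078],[0,0,0,0,0,-0.0097],[0,0,0,0,0,-0.0111],[0,0,0,0,0,-0.0111],[0,0,0,0,0,-0.0111]]]'

```text
time_s: 4.37
position: [0.6391, -0.1977, 0.1268]
tcp_rot: [[0.902, 0.433, 0.003], [0.433, -0.902, -0.004], [0.001, 0.005, -1.0]]
force: [1.6, -4.5, 0.6]
opening: 0.636
grasp_force: 30.0
```

```bash
python3 -c "
from h import *
st();imaging.capture('top');st();imaging.capture('top');st()"
```

```text
t 4.37 p [ 0.6391 -0.1977  0.1268] yaw 25.64 F [ 1.59 -4.53  0.6 ] M [-0.856 -0.104 -0.102] j6 37.7 t6 -0.068 op 55.3 gf 30.0
t 4.42 p [ 0.639  -0.1977  0.1268] yaw 25.64 F [ 1.67 -5.54  0.95] M [-0.78  -0.127 -0.074] j6 37.7 t6 -0.065 op 55.1 gf 30.0
t 4.47 p [ 0.639  -0.1977  0.1267] yaw 25.64 F [ 1.17 -5.55  0.79] M [-0.787 -0.089 -0.075] j6 37.8 t6 -0.065 op 55.6 gf 30.0
```

In the tool's units: -1.6 degrees / 360 = -0.0044.

Emit:
play_rows --motion '[[[0,0,0,0,0,-0.0017],[0,0,0,0,0,-0.0033],[0,0,0,0,0,-0.0044],[0,0,0,0,0,-0.0044]]]'

```text
time_s: 4.8
position: [0.6391, -0.1977, 0.1268]
tcp_rot: [[0.889, 0.457, 0.003], [0.458, -0.889, -0.004], [0.001, 0.005, -1.0]]
force: [0.9, -4.8, 0.7]
opening: 0.636
grasp_force: 30.0
```

```bash
python3 -c "
from h import *
st()"
```

```text
t 4.8 p [ 0.6391 -0.1977  0.1268] yaw 27.23 F [ 0.9  -4.83  0.69] M [-0.842 -0.099 -0.196] j6 36.2 t6 -0.196 op 55.4 gf 30.0
```

In the tool's units: -1.2 degrees / 360 = -0.0033.

Emit:
play_rows --motion '[[[0,0,0,0,0,-0.0011],[0,0,0,0,0,-0.0022],[0,0,0,0,0,-0.0033],[0,0,0,0,0,-0.0033]]]'

```text
time_s: 5.13
position: [0.6391, -0.1977, 0.1268]
tcp_rot: [[0.88, 0.475, 0.004], [0.475, -0.88, -0.004], [0.001, 0.005, -1.0]]
force: [1.5, -6.1, 0.7]
opening: 0.641
grasp_force: 30.0
```

```bash
python3 -c "
from h import *
st()"
```

```text
t 5.13 p [ 0.6391 -0.1977  0.1268] yaw 28.39 F [ 1.53 -6.07  0.69] M [-0.864 -0.155 -0.329] j6 35.0 t6 -0.355 op 55.8 gf 30.0
```

A is tight: 0.33 N m and rising after about 0.08 rad of play. I'll let go and move to B.

In the tool's units: -0.075 m / 0.6 = -0.125, -0.055 m / 0.6 = -0.0917.

Emit:
play_rows --motion '[[[0,0,0,0,0,0],[0,0,0,0,0,0],[0,0,0,0,0,0],[0,0,0,0,0,0],[0,0,0,0,0,0],[0,0,-0.0417,0,0,0],[0,0,-0.0917,0,0,0],[0,0,-0.125,0,0,0]]]' --fingers 0.087

```text
time_s: 5.8
position: [0.6383, -0.1951, 0.2026]
tcp_rot: [[0.879, 0.477, 0.001], [0.477, -0.879, -0.0], [0.001, 0.001, -1.0]]
force: [1.5, -0.5, -0.9]
opening: 0.992
grasp_force: 0.0
```

```bash
sed -i 's/B=(.652,.001),C=(.613,.238)/B=(.653,-.002),C=(.6145,.2355)/' h.py; python3 -c "
from h import *
go(*L['B'],.2)"
```

```text
d [ 0.105  -0.1627  0.0026] w [ 0.03 -0.05 -0.  ]
t 5.8 p [ 0.6383 -0.1951  0.2026] yaw 28.47 F [ 1.52 -0.52 -0.86] M [-0.039 -0.042  0.019] j6 34.9 t6 -0.007 op 86.3 gf 0.0
```

In the tool's units: -0.163 m / 0.6 = -0.2717, 0.105 m / 0.6 = 0.175.

Emit:
play_rows --motion '[[[0.175,-0.2717,0.005,0,0,0],[0.175,-0.2717,0.005,0,0,0],[0.175,-0.2717,0.005,0,0,0],[0.175,-0.2717,0.005,0,0,0],[0.175,-0.2717,0.005,0,0,0],[0.175,-0.2717,0.005,0,0,0],[0.175,-0.2717,0.005,0,0,0],[0.175,-0.2717,0.005,0,0,0]]]'

```text
time_s: 6.47
position: [0.6524, -0.0022, 0.1978]
tcp_rot: [[0.879, 0.477, -0.0], [0.477, -0.879, -0.0], [-0.0, 0.0, -1.0]]
force: [0.2, -1.0, -0.2]
opening: 1.002
grasp_force: 0.0
```

```bash
python3 -c "
from h import *
go(*L['B'],.125)"
```

```text
d [0.0007 0.0001 0.0728] w [0.02 0.02 0.  ]
t 6.47 p [ 0.6524 -0.0022  0.1978] yaw 28.49 F [ 0.18 -0.97 -0.21] M [-0.017 -0.025 -0.053] j6 51.6 t6 -0.001 op 87.1 gf 0.0
```

In the tool's units: 0.073 m / 0.6 = 0.1217, 0.02 m / 0.6 = 0.0333.

Emit:
play_rows --motion '[[[0,0,0.0333,0,0,0],[0,0,0.0667,0,0,0],[0,0,0.1,0,0,0],[0,0,0.1217,0,0,0],[0,0,0.1217,0,0,0],[0,0,0.1217,0,0,0]]]'

```text
time_s: 6.97
position: [0.6522, -0.0032, 0.1243]
tcp_rot: [[0.88, 0.475, -0.002], [0.475, -0.88, 0.0], [-0.001, -0.001, -1.0]]
force: [0.3, -0.0, -0.1]
opening: 0.997
grasp_force: 0.0
```

Emit:
play_rows --motion '[[[0,0,0,0,0,0],[0,0,0,0,0,0],[0,0,0,0,0,0],[0,0,0,0,0,0],[0,0,0,0,0,0],[0,0,0,0,0,0],[0,0,0,0,0,0],[0,0,0,0,0,0]]]' --fingers 0.04

```text
time_s: 7.63
position: [0.6522, -0.0012, 0.1254]
tcp_rot: [[0.879, 0.476, -0.0], [0.476, -0.879, 0.001], [0.0, -0.001, -1.0]]
force: [-1.5, 3.6, 4.5]
opening: 0.633
grasp_force: 30.0
```

```bash
python3 -c "
from h import *
st()"
```

```text
t 7.63 p [ 0.6522 -0.0012  0.1254] yaw 28.44 F [-1.45  3.58  4.54] M [ 0.583  0.3   -0.049] j6 51.6 t6 -0.033 op 55.0 gf 30.0
```

In the tool's units: -4 degrees / 360 = -0.0111.

Emit:
play_rows --motion '[[[0,0,0,0,0,-0.0019],[0,0,0,0,0,-0.0039],[0,0,0,0,0,-0.0058],[0,0,0,0,0,-0.0078],[0,0,0,0,0,-0.0097],[0,0,0,0,0,-0.0111],[0,0,0,0,0,-0.0111],[0,0,0,0,0,-0.0111]]]'

```text
time_s: 8.3
position: [0.6522, -0.0013, 0.1254]
tcp_rot: [[0.844, 0.537, -0.0], [0.537, -0.844, 0.001], [0.0, -0.001, -1.0]]
force: [-2.3, 2.8, 5.7]
opening: 0.64
grasp_force: 30.0
```

```bash
python3 -c "
from h import *
st()"
```

```text
t 8.3 p [ 0.6522 -0.0013  0.1254] yaw 32.48 F [-2.35  2.78  5.65] M [ 0.741  0.388 -0.038] j6 47.5 t6 -0.051 op 55.7 gf 30.0
```

In the tool's units: -1.6 degrees / 360 = -0.0044.

Emit:
play_rows --motion '[[[0,0,0,0,0,-0.0017],[0,0,0,0,0,-0.0033],[0,0,0,0,0,-0.0044],[0,0,0,0,0,-0.0044]]]'

```text
time_s: 8.63
position: [0.6522, -0.0013, 0.1254]
tcp_rot: [[0.828, 0.56, -0.0], [0.56, -0.828, 0.001], [0.0, -0.001, -1.0]]
force: [-2.7, 3.1, 5.3]
opening: 0.634
grasp_force: 30.0
```

```bash
python3 -c "
from h import *
st()"
```

```text
t 8.63 p [ 0.6522 -0.0013  0.1254] yaw 34.09 F [-2.67  3.12  5.3 ] M [ 0.749  0.328 -0.022] j6 45.9 t6 -0.084 op 55.2 gf 30.0
```

Still only drag on B (0.1 rad turned).

In the tool's units: -1.6 degrees / 360 = -0.0044.

Emit:
play_rows --motion '[[[0,0,0,0,0,-0.0017],[0,0,0,0,0,-0.0033],[0,0,0,0,0,-0.0044],[0,0,0,0,0,-0.0044]]]'

```text
time_s: 8.97
position: [0.6522, -0.0013, 0.1254]
tcp_rot: [[0.812, 0.583, -0.0], [0.583, -0.812, 0.001], [0.0, -0.001, -1.0]]
force: [-1.7, 4.0, 5.6]
opening: 0.635
grasp_force: 30.0
```

```bash
python3 -c "
from h import *
st();imaging.capture('top');st()"
```

```text
t 8.97 p [ 0.6522 -0.0013  0.1254] yaw 35.69 F [-1.68  4.    5.62] M [ 0.762  0.338 -0.044] j6 44.3 t6 -0.084 op 55.2 gf 30.0
t 9.02 p [ 0.6522 -0.0014  0.1254] yaw 35.68 F [-2.08  4.89  5.34] M [ 0.739  0.322 -0.068] j6 44.3 t6 -0.058 op 55.4 gf 30.0
```

In the tool's units: -1.7 degrees / 360 = -0.0047.

Emit:
play_rows --motion '[[[0,0,0,0,0,-0.0017],[0,0,0,0,0,-0.0033],[0,0,0,0,0,-0.0047],[0,0,0,0,0,-0.0047]]]'

```text
time_s: 9.35
position: [0.6523, -0.0014, 0.1254]
tcp_rot: [[0.795, 0.607, -0.0], [0.607, -0.795, 0.001], [0.0, -0.001, -1.0]]
force: [-1.2, 3.3, 5.9]
opening: 0.637
grasp_force: 30.0
```

```bash
python3 -c "
from h import *
st();imaging.capture('top');st()"
```

```text
t 9.35 p [ 0.6523 -0.0014  0.1254] yaw 37.37 F [-1.18  3.29  5.86] M [ 0.707  0.325 -0.125] j6 42.6 t6 -0.171 op 55.5 gf 30.0
t 9.4 p [ 0.6523 -0.0014  0.1254] yaw 37.36 F [-1.44  3.26  5.37] M [ 0.677  0.393 -0.165] j6 42.7 t6 -0.137 op 55.3 gf 30.0
```

In the tool's units: -1.2 degrees / 360 = -0.0033.

Emit:
play_rows --motion '[[[0,0,0,0,0,-0.0011],[0,0,0,0,0,-0.0022],[0,0,0,0,0,-0.0033],[0,0,0,0,0,-0.0033]]]'

```text
time_s: 9.73
position: [0.6523, -0.0014, 0.1254]
tcp_rot: [[0.782, 0.623, -0.0], [0.623, -0.782, 0.001], [0.001, -0.001, -1.0]]
force: [-1.2, 4.7, 4.7]
opening: 0.635
grasp_force: 30.0
```

```bash
python3 -c "
from h import *
st();imaging.capture('top');st()"
```

```text
t 9.73 p [ 0.6523 -0.0014  0.1254] yaw 38.52 F [-1.24  4.75  4.71] M [ 0.711  0.347 -0.248] j6 41.5 t6 -0.322 op 55.2 gf 30.0
t 9.78 p [ 0.6523 -0.0014  0.1254] yaw 38.52 F [-1.44  3.89  5.2 ] M [ 0.69   0.332 -0.344] j6 41.5 t6 -0.296 op 55.2 gf 30.0
```

B bites too (about 0.3 N m). I'll let go and go to C.

In the tool's units: -0.075 m / 0.6 = -0.125, -0.055 m / 0.6 = -0.0917.

Emit:
play_rows --motion '[[[0,0,0,0,0,0],[0,0,0,0,0,0],[0,0,0,0,0,0],[0,0,0,0,0,0],[0,0,0,0,0,0],[0,0,-0.0417,0,0,0],[0,0,-0.0917,0,0,0],[0,0,-0.125,0,0,0]]]' --fingers 0.087

```text
time_s: 10.45
position: [0.6532, -0.0025, 0.2016]
tcp_rot: [[0.782, 0.623, 0.002], [0.623, -0.782, -0.001], [0.001, 0.002, -1.0]]
force: [0.4, 0.2, 0.8]
opening: 0.996
grasp_force: 0.0
```

```bash
sed -i 's/C=(.6145,.2355)/C=(.614,.237)/' h.py; python3 -c "
from h import *
go(*L['C'],.2)"
```

```text
d [ 0.1186 -0.2117  0.0013] w [ 0.09 -0.05 -0.  ]
t 10.45 p [ 0.6532 -0.0025  0.2016] yaw 38.55 F [0.36 0.19 0.82] M [-0.059 -0.071 -0.03 ] j6 41.5 t6 -0.006 op 86.7 gf 0.0
```

In the tool's units: -0.212 m / 0.6 = -0.3533, 0.001 m / 0.6 = 0.0017.

Emit:
play_rows --motion '[[[0.1975,-0.3533,0.0017,0,0,0],[0.1975,-0.3533,0.0017,0,0,0],[0.1975,-0.3533,0.0017,0,0,0],[0.1975,-0.3533,0.0017,0,0,0],[0.1975,-0.3533,0.0017,0,0,0],[0.1975,-0.3533,0.0017,0,0,0],[0.1975,-0.3533,0.0017,0,0,0],[0.1975,-0.3533,0.0017,0,0,0]]]'

```text
time_s: 11.12
position: [0.6123, 0.2396, 0.1986]
tcp_rot: [[0.779, 0.626, 0.0], [0.626, -0.779, -0.001], [-0.0, 0.0, -1.0]]
force: [0.5, -1.2, 0.1]
opening: 0.998
grasp_force: 0.0
```

```bash
python3 -c "
from h import *
imaging.capture('top');go(*L['C'],.125)"
```

```text
d [0.0004 0.0014 0.0737] w [0.04 0.03 0.  ]
t 11.17 p [0.6128 0.2379 0.1987] yaw 38.66 F [-0.21 -0.61 -0.32] M [ 0.002 -0.006  0.007] j6 62.9 t6 0.004 op 86.9 gf 0.0
```

In the tool's units: 0.073 m / 0.6 = 0.1217, 0.04 m / 0.6 = 0.0667.

Emit:
play_rows --motion '[[[0,0.0017,0.0333,0,0,0],[0,0.0017,0.0667,0,0,0],[0,0.0017,0.1,0,0,0],[0,0.0017,0.1217,0,0,0],[0,0.0017,0.1217,0,0,0],[0,0.0017,0.1217,0,0,0]]]'

```text
time_s: 11.67
position: [0.6138, 0.2354, 0.1253]
tcp_rot: [[0.783, 0.622, -0.002], [0.622, -0.783, -0.001], [-0.002, -0.001, -1.0]]
force: [0.6, -0.6, -0.5]
opening: 1.0
grasp_force: 0.0
```

Emit:
play_rows --motion '[[[0,0,0,0,0,0],[0,0,0,0,0,0],[0,0,0,0,0,0],[0,0,0,0,0,0],[0,0,0,0,0,0],[0,0,0,0,0,0],[0,0,0,0,0,0],[0,0,0,0,0,0]]]' --fingers 0.04

```text
time_s: 12.33
position: [0.6136, 0.2373, 0.1264]
tcp_rot: [[0.782, 0.623, 0.0], [0.623, -0.782, 0.001], [0.001, -0.0, -1.0]]
force: [-1.2, 1.3, 3.3]
opening: 0.633
grasp_force: 30.0
```

```bash
python3 -c "
from h import *
st()"
```

```text
t 12.33 p [0.6136 0.2373 0.1264] yaw 38.55 F [-1.18  1.34  3.27] M [ 0.233  0.221 -0.007] j6 62.8 t6 -0.018 op 55.1 gf 30.0
```

In the tool's units: -4 degrees / 360 = -0.0111.

Emit:
play_rows --motion '[[[0,0,0,0,0,-0.0019],[0,0,0,0,0,-0.0039],[0,0,0,0,0,-0.0058],[0,0,0,0,0,-0.0078],[0,0,0,0,0,-0.0097],[0,0,0,0,0,-0.0111],[0,0,0,0,0,-0.0111],[0,0,0,0,0,-0.0111]]]'

```text
time_s: 13.0
position: [0.6136, 0.2372, 0.1264]
tcp_rot: [[0.736, 0.677, 0.0], [0.677, -0.736, 0.001], [0.001, -0.0, -1.0]]
force: [-1.9, 2.4, 5.3]
opening: 0.635
grasp_force: 30.0
```

```bash
python3 -c "
from h import *
st()"
```

```text
t 13.0 p [0.6136 0.2372 0.1264] yaw 42.58 F [-1.86  2.37  5.34] M [ 0.385  0.292 -0.055] j6 58.8 t6 -0.052 op 55.3 gf 30.0
```

In the tool's units: -2 degrees / 360 = -0.0056.

Emit:
play_rows --motion '[[[0,0,0,0,0,-0.0019],[0,0,0,0,0,-0.0039],[0,0,0,0,0,-0.0056],[0,0,0,0,0,-0.0056]]]'

```text
time_s: 13.33
position: [0.6137, 0.2371, 0.1264]
tcp_rot: [[0.712, 0.702, 0.0], [0.702, -0.712, 0.001], [0.001, -0.0, -1.0]]
force: [-1.6, 1.6, 5.3]
opening: 0.635
grasp_force: 30.0
```

```bash
python3 -c "
from h import *
st()"
```

```text
t 13.33 p [0.6137 0.2371 0.1264] yaw 44.6 F [-1.6   1.56  5.28] M [ 0.317  0.278 -0.075] j6 56.8 t6 -0.1 op 55.3 gf 30.0
```

In the tool's units: -2 degrees / 360 = -0.0056.

Emit:
play_rows --motion '[[[0,0,0,0,0,-0.0019],[0,0,0,0,0,-0.0039],[0,0,0,0,0,-0.0056],[0,0,0,0,0,-0.0056]]]'

```text
time_s: 13.67
position: [0.6137, 0.2371, 0.1264]
tcp_rot: [[0.687, 0.727, 0.0], [0.727, -0.687, 0.001], [0.001, -0.0, -1.0]]
force: [-1.4, 1.7, 6.1]
opening: 0.638
grasp_force: 30.0
```

```bash
python3 -c "
from h import *
st();imaging.capture('top');st()"
```

```text
t 13.67 p [0.6137 0.2371 0.1264] yaw 46.6 F [-1.4   1.71  6.15] M [ 0.333  0.313 -0.047] j6 54.8 t6 -0.1 op 55.5 gf 30.0
t 13.72 p [0.6138 0.2371 0.1264] yaw 46.59 F [-2.24  1.96  5.91] M [ 0.296  0.287 -0.062] j6 54.8 t6 -0.06 op 55.3 gf 30.0
```

.14 rad, drag only.

In the tool's units: -1.4 degrees / 360 = -0.0039.

Emit:
play_rows --motion '[[[0,0,0,0,0,-0.0019],[0,0,0,0,0,-0.0039],[0,0,0,0,0,-0.0058],[0,0,0,0,0,-0.0069],[0,0,0,0,0,-0.0069]]]'

```text
time_s: 14.13
position: [0.6138, 0.237, 0.1264]
tcp_rot: [[0.655, 0.756, 0.001], [0.756, -0.655, 0.0], [0.001, 0.0, -1.0]]
force: [-1.9, 2.0, 5.3]
opening: 0.635
grasp_force: 30.0
```

```bash
python3 -c "
from h import *
st();imaging.capture('top');st()"
```

```text
t 14.13 p [0.6138 0.237  0.1264] yaw 49.09 F [-1.86  2.02  5.33] M [ 0.293  0.282 -0.049] j6 52.3 t6 -0.087 op 55.2 gf 30.0
t 14.18 p [0.6138 0.237  0.1264] yaw 49.09 F [-2.17  1.63  6.1 ] M [ 0.272  0.213 -0.036] j6 52.3 t6 -0.06 op 55.3 gf 30.0
```

C is past 0.18 rad with drag only, so it's the loose one. I'll turn it well past an eighth of a turn.

In the tool's units: -16 degrees / 360 = -0.0444.

Emit:
play_rows --motion '[[[0,0,0,0,0,-0.0056],[0,0,0,0,0,-0.0111],[0,0,0,0,0,-0.0167],[0,0,0,0,0,-0.0222],[0,0,0,0,0,-0.0278],[0,0,0,0,0,-0.0333],[0,0,0,0,0,-0.0389],[0,0,0,0,0,-0.0444]]]'

```text
time_s: 14.85
position: [0.6142, 0.2368, 0.1264]
tcp_rot: [[0.42, 0.908, 0.001], [0.908, -0.42, 0.0], [0.001, 0.001, -1.0]]
force: [-1.3, 1.1, 4.3]
opening: 0.634
grasp_force: 30.0
```

```bash
python3 -c "
from h import *
st()"
```

```text
t 14.85 p [0.6142 0.2368 0.1264] yaw 65.17 F [-1.28  1.1   4.32] M [ 0.161  0.104 -0.113] j6 36.2 t6 0.17 op 55.2 gf 30.0
```

In the tool's units: -16 degrees / 360 = -0.0444.

Emit:
play_rows --motion '[[[0,0,0,0,0,-0.0056],[0,0,0,0,0,-0.0111],[0,0,0,0,0,-0.0167],[0,0,0,0,0,-0.0222],[0,0,0,0,0,-0.0278],[0,0,0,0,0,-0.0333],[0,0,0,0,0,-0.0389],[0,0,0,0,0,-0.0444]]]'

```text
time_s: 15.52
position: [0.6147, 0.2366, 0.1264]
tcp_rot: [[0.153, 0.988, 0.002], [0.988, -0.153, -0.0], [0.0, 0.002, -1.0]]
force: [0.0, 0.4, 3.6]
opening: 0.637
grasp_force: 30.0
```

In the tool's units: -14 degrees / 360 = -0.0389.

Emit:
play_rows --motion '[[[0,0,0,0,0,-0.0056],[0,0,0,0,0,-0.0111],[0,0,0,0,0,-0.0167],[0,0,0,0,0,-0.0222],[0,0,0,0,0,-0.0278],[0,0,0,0,0,-0.0333],[0,0,0,0,0,-0.0389],[0,0,0,0,0,-0.0389]]]'

```text
time_s: 16.18
position: [0.6151, 0.2366, 0.1264]
tcp_rot: [[-0.089, 0.996, 0.003], [0.996, 0.089, 0.0], [-0.0, 0.003, -1.0]]
force: [0.1, 0.4, 3.1]
opening: 0.638
grasp_force: 30.0
```

```bash
python3 -c "
from h import *
st()"
```

```text
t 16.18 p [0.6151 0.2366 0.1264] yaw 95.11 F [0.11 0.38 3.07] M [ 0.05  -0.265 -0.105] j6 6.3 t6 -0.233 op 55.5 gf 30.0
```

In the tool's units: -0.085 m / 0.6 = -0.1417, -0.055 m / 0.6 = -0.0917.

Emit:
play_rows --motion '[[[0,0,0,0,0,0],[0,0,0,0,0,0],[0,0,0,0,0,0],[0,0,0,0,0,0],[0,0,0,0,0,0],[0,0,-0.0417,0,0,0],[0,0,-0.0917,0,0,0],[0,0,-0.1417,0,0,0]]]' --fingers 0.087

```text
time_s: 16.85
position: [0.6127, 0.2365, 0.2105]
tcp_rot: [[-0.088, 0.996, -0.003], [0.996, 0.088, -0.001], [-0.0, -0.003, -1.0]]
force: [1.2, -0.2, -0.3]
opening: 0.989
grasp_force: 0.0
```

```bash
python3 -c "
from h import *
go(*L['M'],.2,95)"
```

```text
d [-0.3187 -0.1944  0.0113] w [-0.19  0.03  0.04]
t 16.85 p [0.6127 0.2365 0.2105] yaw 95.04 F [ 1.17 -0.23 -0.31] M [ 0.006 -0.144 -0.   ] j6 6.3 t6 -0.004 op 86.1 gf 0.0
```

In the tool's units: -0.3187 m / 0.6 = -0.5312, -0.194 m / 0.6 = -0.3233.

Emit:
play_rows --motion '[[[-0.5312,-0.3233,0.0167,0,0,0],[-0.5312,-0.3233,0.0167,0,0,0],[-0.5312,-0.3233,0.0167,0,0,0],[-0.5312,-0.3233,0.0167,0,0,0],[-0.5312,-0.3233,0.0167,0,0,0],[-0.5312,-0.3233,0.0167,0,0,0],[-0.5312,-0.3233,0.0167,0,0,0],[-0.5312,-0.3233,0.0167,0,0,0]]]'

```text
time_s: 17.52
position: [0.4649, -0.0633, 0.2021]
tcp_rot: [[-0.089, 0.996, 0.0], [0.996, 0.089, -0.0], [-0.0, 0.0, -1.0]]
force: [0.8, -0.0, -0.3]
opening: 1.003
grasp_force: 0.0
```

```bash
python3 -c "
from h import *
go(*L['M'],.15,95)"
```

```text
d [-0.0329 -0.0209  0.0521] w [0.01 0.02 0.08]
t 17.52 p [ 0.4649 -0.0633  0.2021] yaw 95.08 F [ 0.82 -0.05 -0.28] M [-0.036 -0.138  0.028] j6 -26.5 t6 0.727 op 87.3 gf 0.0
```

In the tool's units: 0.052 m / 0.6 = 0.0867, -0.034 m / 0.6 = -0.0567.

Emit:
play_rows --motion '[[[-0.0567,-0.035,0.0867,0,0,0],[-0.0567,-0.035,0.0867,0,0,0],[-0.0567,-0.035,0.0867,0,0,0],[-0.0567,-0.035,0.0867,0,0,0],[-0.0567,-0.035,0.0867,0,0,0]]]'

```text
time_s: 17.93
position: [0.4489, -0.0975, 0.1505]
tcp_rot: [[-0.088, 0.996, 0.001], [0.996, 0.088, -0.0], [-0.0, 0.001, -1.0]]
force: [0.4, 0.7, -0.0]
opening: 0.998
grasp_force: 0.0
```

```bash
python3 - <<'E'
from h import *
ims=[]
for c in ("top","side"):
    d=imaging.capture(c); im=d["frame"][:,:,::-1]; u,v=np.round(pix(d,(.4475,-.099,.05))).astype(int)
    ims.append(cv2.resize(im[v-40:v+40,u-40:u+40],(400,400),interpolation=cv2.INTER_NEAREST))
cv2.imwrite("pics/m.png",np.hstack(ims))
go(.4475,-.099,.031,95)
E
```

```text
d [-0.0015 -0.0023  0.1199] w [0.12 0.06 0.14]
t 18.03 p [ 0.4493 -0.0971  0.1509] yaw 95.14 F [-0.33  0.43  0.75] M [-0.041 -0.103  0.041] j6 -31.3 t6 0.003 op 87.1 gf 0.0
```

View pics/m.png

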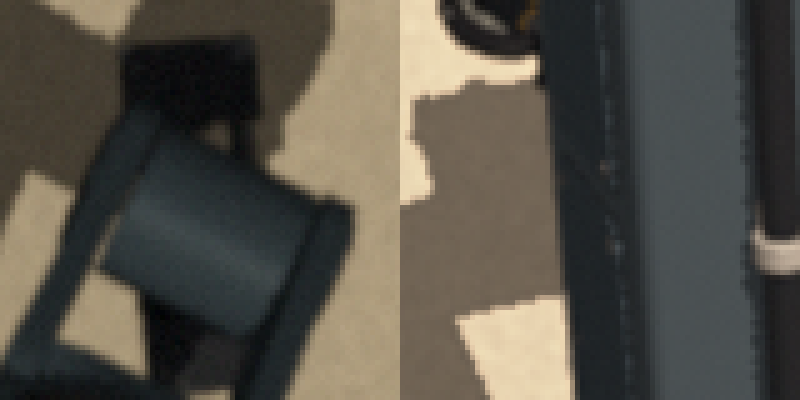

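The arm hides the marker in both views, so I'll go down on the earlier estimate.

In the tool's units: 0.119 m / 0.6 = 0.1983, 0.06 m / 0.6 = 0.1.

Emit:
play_rows --motion '[[[-0.0017,-0.0033,0.05,0,0,0],[-0.0017,-0.0033,0.1,0,0,0],[-0.0017,-0.0033,0.1333,0,0,0],[-0.0017,-0.0033,0.1583,0,0,0],[-0.0017,-0.0033,0.1833,0,0,0],[-0.0017,-0.0033,0.1983,0,0,0],[-0.0017,-0.0033,0.1983,0,0,0],[-0.0017,-0.0033,0.1983,0,0,0]]]'

```text
time_s: 18.7
position: [0.4468, -0.0985, 0.0312]
tcp_rot: [[-0.089, 0.996, 0.0], [0.996, 0.089, -0.0], [-0.0, 0.0, -1.0]]
force: [-0.0, -0.1, 0.9]
opening: 0.995
grasp_force: 0.0
```

```bash
python3 -c "
from h import *
imaging.capture('top');go(.4475,-.099,.031,95)"
```

```text
d [-0.0004  0.0005  0.0006] w [0.07 0.04 0.1 ]
t 18.75 p [ 0.447  -0.0987  0.0316] yaw 95.1 F [0.32 0.32 0.47] M [ 0.011 -0.126  0.005] j6 -31.6 t6 0.0 op 86.8 gf 0.0
```

Emit:
play_rows --motion '[[[0,0,0,0,0,0],[0,0,0,0,0,0],[0,0,0,0,0,0],[0,0,0,0,0,0],[0,0,0,0,0,0],[0,0,0,0,0,0],[0,0,0,0,0,0],[0,0,0,0,0,0]]]' --fingers 0.0

```text
time_s: 19.42
position: [0.4462, -0.0989, 0.031]
tcp_rot: [[-0.088, 0.996, -0.0], [0.996, 0.088, 0.0], [0.0, -0.0, -1.0]]
force: [0.3, 0.1, 0.5]
opening: 0.481
grasp_force: 0.0
```

Emit:
play_rows --motion '[[[0,0,0,0,0,0],[0,0,0,0,0,0],[0,0,0,0,0,0],[0,0,0,0,0,0],[0,0,0,0,0,0],[0,0,0,0,0,0]]]'

```text
time_s: 19.92
position: [0.4463, -0.0989, 0.0309]
tcp_rot: [[-0.088, 0.996, 0.0], [0.996, 0.088, -0.0], [-0.0, 0.0, -1.0]]
force: [-0.6, 0.2, -0.5]
opening: 0.197
grasp_force: 30.0
```

```bash
python3 -c "
from h import *
st()"
```

```text
t 19.92 p [ 0.4463 -0.0989  0.0309] yaw 95.05 F [-0.59  0.22 -0.46] M [-0.034 -0.113 -0.015] j6 -31.6 t6 0.001 op 17.1 gf 30.0
```

In the tool's units: -0.19 m / 0.6 = -0.3167, -0.17 m / 0.6 = -0.2833.

Emit:
play_rows --motion '[[[0,0,-0.0333,0,0,0],[0,0,-0.0833,0,0,0],[0,0,-0.1333,0,0,0],[0,0,-0.1833,0,0,0],[0,0,-0.2333,0,0,0],[0,0,-0.2833,0,0,0],[0,0,-0.3167,0,0,0],[0,0,-0.3167,0,0,0]]]'

```text
time_s: 20.58
position: [0.4484, -0.0998, 0.2248]
tcp_rot: [[-0.088, 0.996, 0.008], [0.996, 0.088, -0.004], [-0.005, 0.008, -1.0]]
force: [-0.2, -0.9, -0.8]
opening: 0.201
grasp_force: 30.0
```

```bash
python3 -c "
from h import *
go(.615,.2365,.22,95)"
```

```text
d [0.3203 0.1956 0.0048] w [0.43 0.26 0.06]
t 20.58 p [ 0.4484 -0.0998  0.2248] yaw 95.06 F [-0.22 -0.88 -0.84] M [-0.041 -0.12   0.02 ] j6 -31.6 t6 -0.004 op 17.5 gf 30.0
```

In the tool's units: 0.21 m / 0.6 = 0.35, 0.12 m / 0.6 = 0.2.

Emit:
play_rows --motion '[[[0.0217,0.0133,0,0,0,0],[0.0583,0.035,0,0,0,0],[0.1,0.0617,0,0,0,0],[0.15,0.0917,0,0,0,0],[0.2,0.1217,0,0,0,0],[0.25,0.1525,0,0,0,0],[0.3,0.1833,0,0,0,0],[0.35,0.2133,0,0,0,0]]]'

```text
time_s: 21.25
position: [0.5548, 0.1232, 0.2194]
tcp_rot: [[-0.088, 0.996, -0.003], [0.996, 0.088, -0.0], [0.0, -0.003, -1.0]]
force: [0.3, -0.8, -0.4]
opening: 0.194
grasp_force: 30.0
```

```bash
python3 -c "
from h import *
go(.615,.2365,.21,95)"
```

```text
d [0.1075 0.07   0.0092] w [-0.17 -0.    0.05]
t 21.25 p [0.5548 0.1232 0.2194] yaw 95.05 F [ 0.25 -0.78 -0.42] M [-0.042 -0.135 -0.011] j6 -3.8 t6 -0.436 op 16.9 gf 30.0
```

In the tool's units: 0.1075 m / 0.6 = 0.1792, 0.07 m / 0.6 = 0.1167.

Emit:
play_rows --motion '[[[0.045,0.0283,0.005,0,0,0],[0.0883,0.0567,0.01,0,0,0],[0.125,0.08,0.015,0,0,0],[0.1533,0.1,0.015,0,0,0],[0.17,0.1117,0.015,0,0,0],[0.1792,0.1167,0.015,0,0,0],[0.1792,0.1167,0.015,0,0,0],[0.1792,0.1167,0.015,0,0,0]]]'

```text
time_s: 21.92
position: [0.6146, 0.2344, 0.2107]
tcp_rot: [[-0.088, 0.996, -0.003], [0.996, 0.088, -0.001], [-0.001, -0.003, -1.0]]
force: [0.2, 0.1, -0.2]
opening: 0.194
grasp_force: 30.0
```

```bash
python3 - <<'E'
from h import *
ims=[]
for c in ("top","side"):
    d=imaging.capture(c); im=d["frame"][:,:,::-1]; u,v=np.round(pix(d,(.615,.2365,.16))).astype(int)
    ims.append(cv2.resize(im[v-25:v+25,u-25:u+25],(400,400),interpolation=cv2.INTER_NEAREST))
    print(c,fitdisc(d,(.615,.2365),.17,lambda f:f[:,:,0]-f[:,:,1],.02))
cv2.imwrite("pics/p.png",np.hstack(ims))
go(.615,.2365,.168,95)
E
```

```text
top ([0.6221, 0.2225, 0.0068], np.float64(-36.9))
side ([0.6283, 0.24, 0.0093], np.float64(-37.1))
d [0.0027 0.0005 0.0434] w [-0.1   0.03  0.  ]
t 22.02 p [0.6148 0.2338 0.2114] yaw 95.0 F [-0.12  0.14 -0.67] M [ 0.015 -0.094 -0.048] j6 6.1 t6 -0.001 op 16.6 gf 30.0
```

View pics/p.png

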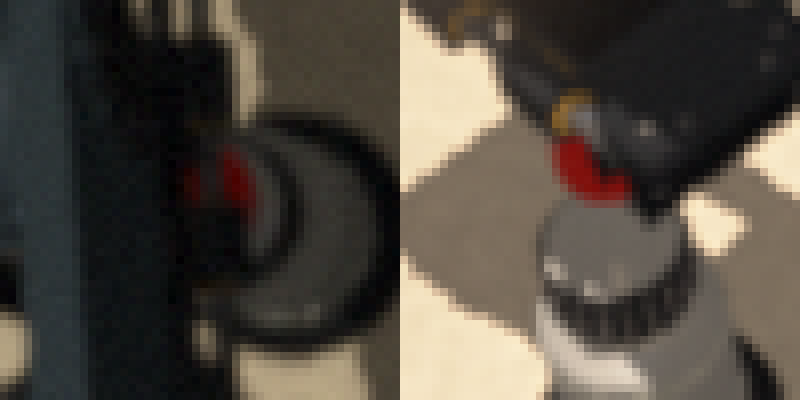

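The red foot is held over lid C: its right edge is near column 252 in the top crop, and its left edge near 555 in the side crop. I'll check both against prediction.

```bash
python3 - <<'E'
from h import *
for c in ("top","side"):
    d=imaging.capture(c); u,v=np.round(pix(d,(.615,.2365,.16))).astype(int)
    f=d["frame"].astype(int); m=((f[:,:,0]-f[:,:,1])>50)[v-25:v+25,u-25:u+25]; yy,xx=np.nonzero(m)
    print(c,"seen",xx.min(),xx.max()+1,yy.min(),yy.max()+1)
    for y in (.2298,.2338,.2378):
        P=np.concatenate([[pix(d,(.6148+.02*np.cos(a),y+.02*np.sin(a),z))-[u-25.5,v-25.5] for a in T] for z in (.18,.19)])
        print(y,P.min(0).round(1),P.max(0).round(1))
E
```

```text
top seen 28 32 20 25
0.2298 [18.4 17.5] [33.3 31.9]
0.2338 [17.  17.5] [31.9 31.9]
0.2378 [15.5 17.5] [30.5 31.9]
side seen 19 29 17 25
0.2298 [19.2 12.1] [33.9 25.5]
0.2338 [18.  12.9] [32.7 26.3]
0.2378 [16.9 13.6] [31.6 27.1]
```

The marker is centred on the tool to within about 2 mm. I'll lower it.

In the tool's units: 0.043 m / 0.6 = 0.0717, 0.02 m / 0.6 = 0.0333.

Emit:
play_rows --motion '[[[0.0058,0,0.0167,0,0,0],[0.0058,0,0.0333,0,0,0],[0.0058,0,0.05,0,0,0],[0.0058,0,0.0617,0,0,0],[0.0058,0,0.0683,0,0,0],[0.0058,0,0.0717,0,0,0],[0.0058,0,0.0717,0,0,0],[0.0058,0,0.0717,0,0,0]]]'

```text
time_s: 22.78
position: [0.6155, 0.2384, 0.169]
tcp_rot: [[-0.088, 0.996, 0.0], [0.996, 0.088, 0.0], [0.0, 0.0, -1.0]]
force: [0.4, 0.7, 0.1]
opening: 0.199
grasp_force: 30.0
```

```bash
python3 -c "
from h import *
imaging.capture('top');go(.615,.2365,.167,95)"
```

```text
d [-0.0018 -0.0008  0.0023] w [ 0.05 -0.01  0.05]
t 22.83 p [0.6156 0.2384 0.1693] yaw 95.05 F [-0.45 -0.35 -1.42] M [-0.014 -0.09  -0.072] j6 6.4 t6 -0.0 op 17.5 gf 30.0
```

In the tool's units: 0.002 m / 0.6 = 0.0033, 0.0015 m / 0.6 = 0.0025.

Emit:
play_rows --motion '[[[-0.0017,0,0.0017,0,0,0],[-0.0017,0,0.0025,0,0,0],[-0.0017,0,0.0033,0,0,0],[-0.0017,0,0.0033,0,0,0],[-0.0017,0,0.0033,0,0,0]]]'

```text
time_s: 23.25
position: [0.6153, 0.2373, 0.1671]
tcp_rot: [[-0.088, 0.996, 0.0], [0.996, 0.088, 0.0], [0.0, 0.0, -1.0]]
force: [0.1, 1.1, -0.1]
opening: 0.196
grasp_force: 30.0
```

```bash
python3 -c "
from h import *
imaging.capture('top');st()"
```

```text
t 23.3 p [0.6153 0.2373 0.167 ] yaw 95.04 F [-0.09 -0.78 -0.9 ] M [-0.005 -0.092  0.024] j6 6.4 t6 -0.0 op 17.4 gf 30.0
```

In the tool's units: 0.001 m / 0.6 = 0.0017, 0.0005 m / 0.6 = 0.0008.

Emit:
play_rows --motion '[[[0,0,0.0008,0,0,0],[0,0,0.0017,0,0,0],[0,0,0.0017,0,0,0],[0,0,0.0017,0,0,0]]]'

```text
time_s: 23.63
position: [0.6155, 0.2373, 0.1669]
tcp_rot: [[-0.088, 0.996, 0.001], [0.996, 0.088, 0.0], [0.0, 0.001, -1.0]]
force: [-2.4, 0.2, 5.1]
opening: 0.196
grasp_force: 30.0
```

```bash
python3 -c "
from h import *
imaging.capture('top');st();imaging.capture('top');st()"
```

```text
t 23.68 p [0.6155 0.2374 0.1669] yaw 95.05 F [-2.35  0.12  5.55] M [-0.1    0.191 -0.009] j6 6.4 t6 -0.005 op 17.1 gf 30.0
t 23.73 p [0.6155 0.2374 0.1669] yaw 95.05 F [-1.85  0.03  5.61] M [-0.093  0.209  0.012] j6 6.4 t6 -0.005 op 17.3 gf 30.0
```

Contact is made at 5.5 N. I'll let go and lift straight up.

Emit:
play_rows --motion '[[[0,0,0,0,0,0],[0,0,0,0,0,0],[0,0,0,0,0,0],[0,0,0,0,0,0],[0,0,0,0,0,0],[0,0,0,0,0,0],[0,0,0,0,0,0],[0,0,0,0,0,0]]]' --fingers 0.06

```text
time_s: 24.4
position: [0.6153, 0.2373, 0.1658]
tcp_rot: [[-0.088, 0.996, -0.0], [0.996, 0.088, -0.0], [-0.0, -0.0, -1.0]]
force: [-0.3, 0.1, 0.6]
opening: 0.66
grasp_force: 0.0
```

In the tool's units: -0.12 m / 0.6 = -0.2, -0.09 m / 0.6 = -0.15.

Emit:
play_rows --motion '[[[0,0,-0.0167,0,0,0],[0,0,-0.05,0,0,0],[0,0,-0.1,0,0,0],[0,0,-0.15,0,0,0],[0,0,-0.2,0,0,0],[0,0,-0.2,0,0,0]]]'

```text
time_s: 24.9
position: [0.6191, 0.2383, 0.2945]
tcp_rot: [[-0.088, 0.996, 0.015], [0.996, 0.088, 0.003], [0.002, 0.015, -1.0]]
force: [1.5, 0.8, 0.3]
opening: 0.689
grasp_force: 0.0
```

In the tool's units: -0.28 m / 0.6 = -0.4667, -0.24 m / 0.6 = -0.4.

Emit:
play_rows --motion '[[[-0.0667,0,0,0,0,0],[-0.1333,0,0,0,0,0],[-0.2,0,0,0,0,0],[-0.2667,0,0,0,0,0],[-0.3333,0,0,0,0,0],[-0.4,0,0,0,0,0],[-0.4667,0,0,0,0,0],[-0.4667,0,0,0,0,0]]]'

```text
time_s: 25.57
position: [0.641, -0.0497, 0.2864]
tcp_rot: [[-0.081, 0.997, 0.002], [0.997, 0.081, -0.005], [-0.005, 0.002, -1.0]]
force: [1.1, 0.6, 0.0]
opening: 0.688
grasp_force: 0.0
```

```bash
python3 - <<'E'
from h import *
ims=[]; red=lambda f:f[:,:,0]-f[:,:,1]
for c in ("top","side"):
    d=imaging.capture(c); im=d["frame"][:,:,::-1]; u,v=np.round(pix(d,(.615,.2365,.14))).astype(int)
    ims.append(cv2.resize(im[v-25:v+25,u-25:u+25],(400,400),interpolation=cv2.INTER_NEAREST))
    print(c,fitdisc(d,(.615,.2365),.146,red,.02))
    cv2.imwrite(f"pics/{c}_end.png",im)
cv2.imwrite("pics/e.png",np.hstack(ims)); st()
E
```

```text
top ([0.6153, 0.2376, 0.0207], np.float64(-40.0))
side ([0.6088, 0.2362, 0.0211], np.float64(-36.5))
t 25.67 p [ 0.64   -0.0436  0.2862] yaw 94.83 F [-0.35  0.27 -0.61] M [ 0.002 -0.066  0.031] j6 -18.7 t6 -0.023 op 60.0 gf 0.0
```

View pics/e.png

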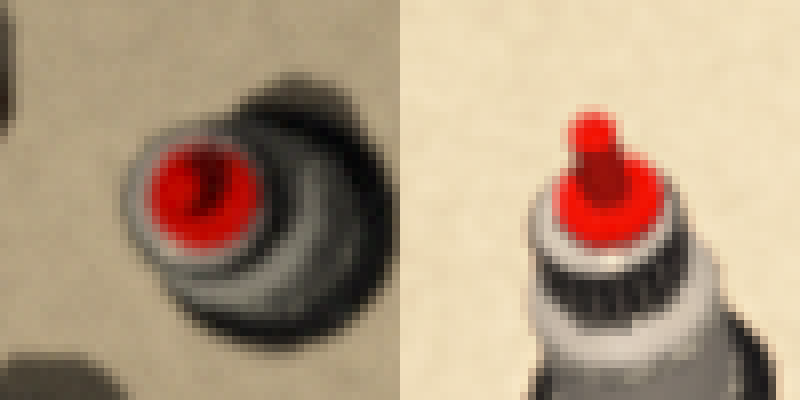

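View pics/side_end.png

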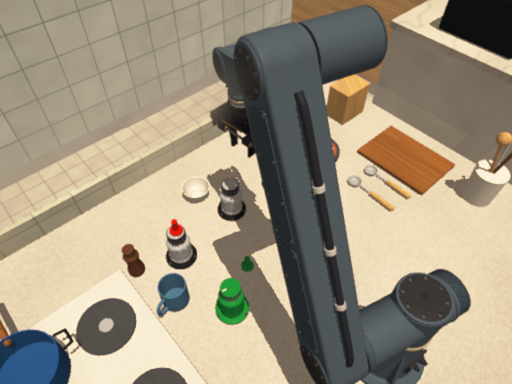

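The red marker stands upright and centred on lid C (side pixel about (177,232)). Everything else is in place and the arm is clear.

```bash
python3 -c "
from rig import bot
print(bot.hand_in())"
```

```text
the job is handed in; nothing more can be done
None
```

Job handed in: lids A (y ≈ −0.20) and B (y ≈ 0) bit at about 0.3 N m and were let go; the third, C (y ≈ +0.24), was loose, turned about 56°, and the red marker stands upright in the middle of it.

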